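Set the stop pins and hold the slide flush on the angle plate

ROBOT

A 6-joint arm with a two-finger parallel gripper is mounted at the origin on the work surface. World frame = base frame: x ahead of the robot, y to its left, z up, the work surface at z = 0. Lengths are in m, angles in rad, forces in N, time in s.
With the tool pointing down it reaches from about 0.3 to 0.875 m from the base axis. Payload 6.4 kg.
Tool frame: the origin (TCP) lies midway between the tips of the shut fingers; the grasp point (between the pads) lies 19 mm behind it; z points along the fingers, y is the direction in which the jaws open and shut (so a half turn about z gives the same grasp; the last joint's range is limited). The gripper opens to 88 mm and grips with 3 to 60 N. Pads are 18 mm wide; open, the fingers measure 123 mm over their backs; the gripper's body (75 mm by 187 mm) begins 45 mm behind the grasp point.
Start: joints at [-1.479, 0.181, 1.607, -0, 1.354, -0.206], TCP at [0.169, -0.55, 0.239] pointing down, gripper open.
Joint ranges: [-2.99, 2.99], [-0.89, 2.07], [0.3, 2.58], [-1.14, 4.28], [0, 2.63], [-3.12, 3.12]. Speed limits (rad/s): [2.57, 2.57, 3.01, 3.14, 3.14, 3.14].

INTERFACE

Orientations are given as a rotation vector (axis times angle).
In Python, from cell import get_state, read_camera, ctrl gives the robot as it stands.
- The arm moves only by the shell command python3 -m crank 'ROWS' [FORCE]. ROWS is JSON, a list of rows, each an object with "rotation": the turn, a rotation vector about the tool's x, y, z in rad, a list of three; "slide": the shift along the tool's x, y, z in cm, a list of three; "jaw": the finger opening in cm, from 0 to 8.81. In form: [{"rotation": [wx, wy, wz], "slide": [dx, dy, dz], "jaw": jaw}, ...]. A call has 1 to 20 rows; each row is the pose to reach, as a shift and turn from the pose measured when the call began, along the tool's axes at that moment; what a row does not reach only later rows make up. A row lasts 1/10 s, in which the tool goes at most 50 mm and 8.59 degrees, less where a joint would pass 70% of its speed; a pose out of reach is approached as far as the arm can. A call with a gripper value outside its range is refused whole. The fingers move at their own pace and stop on an object; FORCE is the grip in N (left out, the last holds). Time passes only in rows, so rows that repeat a pose let the fingers close. It gives the time, the measured TCP pose, the force and the opening at its end, in the units of the state.
- get_state(): the state, without advancing time (a new reading comes with each control period).
- read_camera(name): name is "scene" or "top" or "wrist"; returns a dict with "img" (480x640x3 uint8, red, green, blue), "K" (3x3 intrinsics, pixels), "R" (3x3) and "t" (3): a world point X has camera coordinates R X + t; the wrist camera has in their place "hand_eye" (4x4, takes a point from camera to tool coordinates, whose origin is the TCP and whose axes are the flange's). Camera axes: x right, y down, z forward; pixel columns grow to the right and rows downward; lengths in m; the calibration is good to about 2 mm. The wrist camera is an equidistant fisheye: a pixel r from the principal point sees the ray r / f radians off the axis. A picture is of the moment at which its call begins: read the wrist's pose just before it. There is no depth.
- ctrl.close_job(): hands the job in, once; it reports no verdict.
The state is a dict: "clock": time; "qpos": joint angles; "dq": joint speeds; "joint_efforts": joint torques, N m; "ee_pos": TCP position; "tool_rot": TCP orientation; "ft_force": force on the tool from outside, world axes, zero at the start; "ft_torque": the same for the moment, N m; "gripper_width": finger opening in m.
Only numpy, scipy, OpenCV 4.12 (cv2) and the standard library are available. Lean on these libraries where they do the work, as an engineer would, in place of code of your own. Each camera call takes 0.05 s, during which the arm holds its last target. There are 200 camera calls.

TASK

Put the two long steel pins from the wooden rack into the two bores at the foot of the tilting angle plate, fully home, as stops; then pick up the ribbed slide, match it to the sloped stage face, centred between the pins with its lower edge down against both of them, and finish while still gripping it and pressing it flush on the slope with a moderate push of about 15 N, never ramming it. Leave the short pin and the other tools on the bench where they are.

Things in the scene. Friction and masses are not known exactly. Their poses are not given: they have to be found in the camera images.
- angle_plate: Steel adjustable angle plate, fixed to the bench. Origin on the bench under its middle; +x points level from the foot of its slope to the high end, y across, z up. At the foot a level rail, 26 mm (x) by 130 mm (y), top 34 mm up, centred at x = -55 mm, has the two bores. Right behind it the stage rises. Lugs beside the stage (x = 30 to 60 mm, y = +-65 to 73 mm) stand 46 mm high.
- stage_face (a point): Centre of the stage's sloped top face, 47.5 mm up the slope from the hinge line. x points up the slope, y across as on the angle plate, z outward at right angles to the face. The reading of its slope may be a little off; the last of the match is found by touch.
- bore0 (a point): Centre of the mouth of the bore at y = -38 mm of the angle plate, in the rail's top, 34 mm above the bench: an upright blind hole 15.5 mm wide, 22 mm deep with a flat floor. Axes as the angle plate's.
- bore1 (a point): The same for the other bore, at y = +38 mm.
- rack: Fixed wooden rack 60 x 145 x 24 mm with a row of four holes 17 mm wide, 14 mm deep, at y = -54, -18, 18 and 54 mm. Origin under its middle, x across the row, y along it.
- pin_a_mid (a point): One of the two long pins, half-way up: plain steel, round, 14 mm across, 64 mm long, z along it. It stands in the rack (one of its holes), its foot 10 mm above the bench. Hidden mass about 80 g.
- pin_b_mid (a point): The other long pin, the same as the first; either goes into either bore. A seated pin stands 42 mm proud of the rail.
- pin_a_tip (a point): Centre of the foot of pin a, 32 mm below its middle.
- pin_b_tip (a point): Centre of the foot of pin b, 32 mm below its middle.
- slide_rib (a point): Centre of the slide's rib. Slide: steel plate 60 mm (x) by 96 mm (y), 8 mm thick, with an upright rib on its middle, 44 mm long (x), 12 mm wide (y), 30 mm tall above the plate. This point is 23 mm above the underside. Lies flat on the bench, rib up, z out of the plate. Either x end may be the lower one. Gripped across the rib (along y) it can pivot a little in the fingers and settle on a face.
- slide: The same slide; origin at the centre of its underside. Mass 0.3 to 0.55 kg.
- stage: The flat stage, 95 mm up the slope by 110 mm wide; origin on the hinge line at its foot, in the face (x = -40 mm, z = 40 mm of the angle plate); axes as stage_face. Its slope is locked somewhere between 12 and 28 degrees and does not yield.
- edge_a (a point): Middle of the slide's upper edge (8 mm above the underside) at its x = -30 mm side.
- edge_b (a point): The same at its x = +30 mm side. On the slope, this upper rim of the lower side is what meets the upright pins, their near surface at x = -48 mm of the angle plate.
- short_pin_mid (a point): Bystander, half-way up: short thin steel pin, 10 mm across, 36 mm long, standing in one of the rack's holes; stays there.
- hook_bar_mid (a point): Bystander: steel bar 12 x 150 x 10 mm along y with an upright lug 34 mm high at its +y end; point 17 mm above its underside.
- square_mid (a point): Bystander: small try square, stock 16 x 80 x 14 mm along y, blade 100 mm along +x; point half-way up the stock.
- die_block_mid (a point): Bystander: steel block 50 x 45 x 28 mm with two holes, at its centre.
- file_mid (a point): Bystander: file 210 mm long along y (from -90 to +120 mm), 18 mm high, where the handle (on the -y side) meets the blade.
- hammer_grip (a point): Bystander: hammer lying on the bench, at its handle.
- oil_can_mid (a point): Bystander: steel oil can 56 mm across, 110 mm tall, half-way up.
Things that resemble listed ones, but are neither listed nor needed, are in the scene too. Leave any red or turquoise look-alike of the slide alone.

How it is judged:
On the way, in this order (a step that is already met when the one before it is completed fails the run):
1. both long pins stand fully home in the two bores ((((horizontal distance between pin_a_tip and bore0 below 0.004 m and z of pin_a_tip in the frame of bore0 below -0.018 m and angle between pin_a_mid's own z axis and vertical below 0.14 rad) and (horizontal distance between pin_b_tip and bore1 below 0.004 m and z of pin_b_tip in the frame of bore1 below -0.018 m and angle between pin_b_mid's own z axis and vertical below 0.14 rad)) or ((horizontal distance between pin_a_tip and bore1 below 0.004 m and z of pin_a_tip in the frame of bore1 below -0.018 m and angle between pin_a_mid's own z axis and vertical below 0.14 rad) and (horizontal distance between pin_b_tip and bore0 below 0.004 m and z of pin_b_tip in the frame of bore0 below -0.018 m and angle between pin_b_mid's own z axis and vertical below 0.14 rad)))), for 0.2 s.
2. with the pins in place, the gripped slide is pressed flush on the slope against them ((((horizontal distance between pin_a_tip and bore0 below 0.004 m and z of pin_a_tip in the frame of bore0 below -0.018 m and angle between pin_a_mid's own z axis and vertical below 0.14 rad) and (horizontal distance between pin_b_tip and bore1 below 0.004 m and z of pin_b_tip in the frame of bore1 below -0.018 m and angle between pin_b_mid's own z axis and vertical below 0.14 rad)) or ((horizontal distance between pin_a_tip and bore1 below 0.004 m and z of pin_a_tip in the frame of bore1 below -0.018 m and angle between pin_a_mid's own z axis and vertical below 0.14 rad) and (horizontal distance between pin_b_tip and bore0 below 0.004 m and z of pin_b_tip in the frame of bore0 below -0.018 m and angle between pin_b_mid's own z axis and vertical below 0.14 rad))) and angle between the z axis of slide_rib and the z axis of stage_face, either way round below 0.035 rad and angle between the y axis of slide_rib and the y axis of stage_face, either way round below 0.06 rad and z of slide_rib in the frame of stage_face between 0.02 and 0.026 m and y of slide_rib in the frame of stage_face between -0.01 and 0.01 m and (x of edge_a in the frame of angle_plate between -0.053 and -0.0435 m or x of edge_b in the frame of angle_plate between -0.053 and -0.0435 m) and contact force between slide and stage above 7 N and contact force between slide and the fingers above 2 N and linear speed of slide below 0.02 m/s), for 0.2 s.
At the end, for the whole second after the job is handed in: Both long pins 18 mm or deeper in the bores; the fingers hold the slide at rest, pressing the stage with over 7 N; slide parallel to the face within 2 degrees, within 3 mm of it, centred within 10 mm, square within 3.4 degrees, its lower edge within about 4 mm of the pins (all of step 2); the arm keeps its last pose, push and grip.
It fails at once if the slide is rammed into the stage with more than 70 N (contact force between slide and stage above 70 N).
It fails at once if the short pin or a tool lying on the bench is shifted by more than 30 mm (distance of any of hook_bar_mid, square_mid, die_block_mid, file_mid, hammer_grip, oil_can_mid, short_pin_mid from where it was at the start of the episode above 0.03 m).
It also fails if it takes over 67 s, if anything falls off the work surface, if the arm or the gripper's body presses on something with over 40 N, if the wrist force passes 120 N, or if a joint passes its speed limit or range.

## Working session

There is one attempt and no reset: what is moved stays moved. The work goes in short steps, Python scripts to look and compute and a shell command to move; the robot and the scene stay as the last step left them, time stands still between calls to the robot, and variables do not carry over. Pictures are saved under pics/ and viewed, about 8 in all and at most 12, crops included, and the job is handed in when it is done.

```bash
ls; mkdir -p pics; python3 - <<'E'
from cell import get_state, read_camera
import cv2,numpy as np
s=get_state();print(s)
for n in("scene","top"):
    c=read_camera(n);cv2.imwrite(f"pics/{n}0.png",c["img"][:,:,::-1]);print(n,c["K"],c["R"],c["t"])
c=read_camera("wrist");cv2.imwrite("pics/wrist0.png",c["img"][:,:,::-1]);print(c["K"],c["hand_eye"])
E
```

```text
pics
{'clock': 0.0, 'qpos': array([-1.47931519e+00,  1.81539644e-01,  1.60799354e+00,  2.38328268e-06,
        1.35380099e+00, -2.06306901e-01]), 'dq': array([-9.73056516e-05,  1.45399018e-03,  6.46151371e-04, -1.76349192e-04,
        1.61237898e-05, -5.59165872e-05]), 'joint_efforts': array([-2.74601800e-03, -4.33870375e+01, -3.41848326e+01,  7.00769085e-02,
        3.86233418e-02, -1.44859914e-04]), 'ee_pos': array([ 0.16867256, -0.54914684,  0.23781792]), 'tool_rot': array([-3.10511412e+00, -4.65779219e-01, -1.60531333e-04]), 'ft_force': array([ 0.02045085, -0.24982957,  0.49403754]), 'ft_torque': array([0.02604092, 0.00200825, 0.00399015]), 'gripper_width': 0.08817986302777012}
scene [[457.47836895   0.         316.07700198]
 [  0.         457.47836895 237.94683156]
 [  0.           0.           1.        ]] [[ 0.02795882  0.9995181   0.01348613]
 [ 0.82087853 -0.01525893 -0.57089894]
 [-0.57041804  0.02703214 -0.82090957]] [-0.01086496 -0.41962352  1.55664273]
top [[603.27372424   0.         321.57796632]
 [  0.         603.27372424 238.08617914]
 [  0.           0.           1.        ]] [[ 0.00797121 -0.99996414  0.00285927]
 [-0.98956019 -0.00829968 -0.14388099]
 [ 0.14389956 -0.00168252 -0.98959087]] [-0.02765391  0.5645239   1.52948975]
[[371.64829954   0.         322.78757278]
 [  0.         371.64829954 237.43509578]
 [  0.           0.           1.        ]] [[ 3.09964573e-04 -9.62486382e-01 -2.71329815e-01  6.86488713e-02]
 [ 9.99999788e-01  1.43070551e-04  6.34876968e-04 -1.07393093e-03]
 [-5.72241130e-04 -2.71329954e-01  9.62486222e-01 -1.46257660e-01]
 [ 0.00000000e+00  0.00000000e+00  0.00000000e+00  1.00000000e+00]]
```

View pics/top0.png

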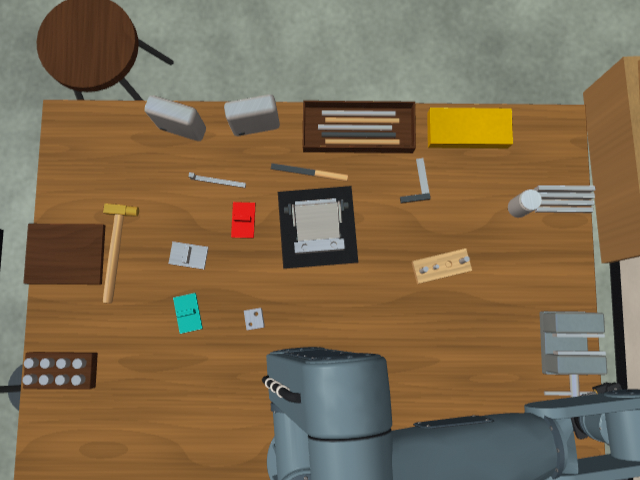

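View pics/scene0.png

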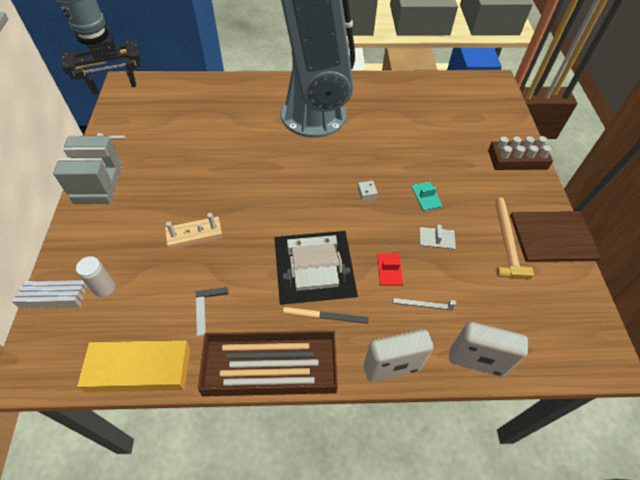

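The top view shows the angle plate at about (318,228) with its foot rail toward the robot at (320,245). The rack is at (442,266) and the grey slide at (188,255). The red (243,220) and turquoise (187,313) parts are look-alikes. I'll make enlarged crops next to identify the pins and get rough positions.

```bash
cat > h.py <<'E'
import numpy as np,cv2
from cell import get_state, read_camera
from scipy.spatial.transform import Rotation as Ro
def ray(c,px,s=None):
    px=np.asarray(px,float);K=c["K"];d=np.array([(px[0]-K[0,2])/K[0,0],(px[1]-K[1,2])/K[1,1],1.])
    if "R" in c: return -c["R"].T@c["t"],c["R"].T@d
    r=np.hypot(d[0],d[1]);d=np.array([d[0]/r*np.sin(r),d[1]/r*np.sin(r),np.cos(r)]) if r>1e-9 else d
    H=c["hand_eye"];R=Ro.from_rotvec(s["tool_rot"]).as_matrix()
    return R@H[:3,3]+s["ee_pos"],R@H[:3,:3]@d
def onz(c,px,z,s=None):
    o,d=ray(c,px,s);return o+d*(z-o[2])/d[2]
def proj(c,X,s):  # wrist
    H=c["hand_eye"];R=Ro.from_rotvec(s["tool_rot"]).as_matrix()
    p=H[:3,:3].T@(R.T@(np.asarray(X,float)-s["ee_pos"])-H[:3,3]);a=np.arctan2(np.hypot(p[0],p[1]),p[2])
    u=p[:2]/np.hypot(p[0],p[1])*a;return u*c["K"][0,0]+c["K"][:2,2]
def tri(o1,d1,o2,d2):
    d1=d1/np.linalg.norm(d1);d2=d2/np.linalg.norm(d2)
    a=np.linalg.lstsq(np.c_[d1,-d2],o2-o1,rcond=None)[0];p,q=o1+a[0]*d1,o2+a[1]*d2
    return (p+q)/2,np.linalg.norm(p-q)
E
python3 - <<'E'
from h import *
t=read_camera("top");s=read_camera("scene")
for n,p,z in[("plate rail",(320,245),.034),("rack",(442,266),.024),("slide",(188,255),.008),("rib",(188,255),.03)]:print(n,onz(t,p,z).round(3))
A=t["img"];B=s["img"]
def cr(I,x,y,w=66,h=50):return cv2.resize(I[y-h//2*1:y+h//2,x-w//2:x+w//2],(400,300),interpolation=cv2.INTER_CUBIC)
im=np.vstack([np.hstack([cr(A,442,266),cr(A,320,228,113,86)]),np.hstack([cr(A,188,255),cr(B,194,228,80,60)])])
cv2.imwrite("pics/crop1.png",im[:,:,::-1])
E
```

```text
plate rail [ 0.547 -0.019  0.034]
rack [ 0.496 -0.339  0.024]
slide [0.521 0.33  0.008]
rib [0.519 0.325 0.03 ]
```

View pics/crop1.png

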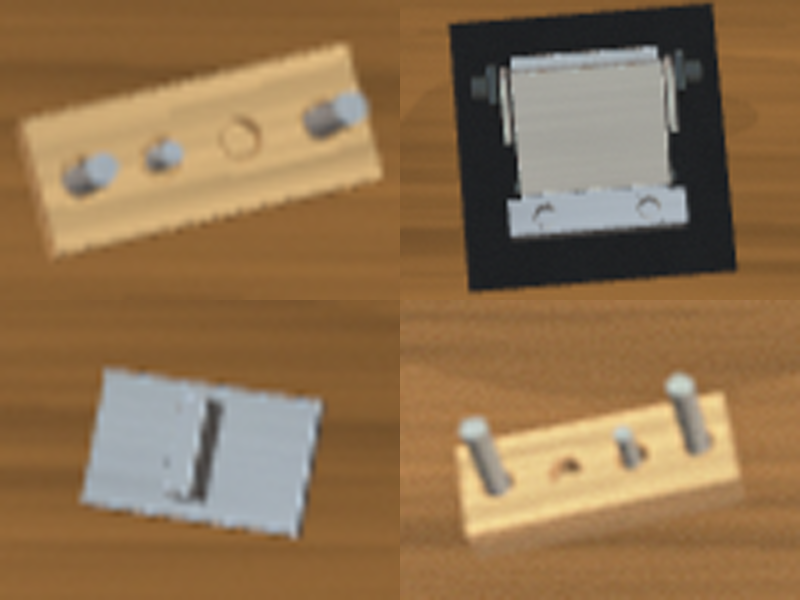

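The long pins stand in the two end holes of the rack. The short pin is second from the +y end, with the empty hole beside it. I'll move the wrist camera above the rack with the jaws across the row.

```bash
cat >> h.py <<'E'
def goal(pos,yaw,pitch=0,s=None):
    """tool x at world yaw (deg), fingers down, then tool turned about plate y so that z leans by pitch (deg)"""
    s=s or get_state();R=Ro.from_rotvec(s["tool_rot"])
    y=np.radians(yaw);c,n=np.cos(y),np.sin(y);B=np.array([[c,n,0],[n,-c,0],[0,0,-1.]])
    T=Ro.from_matrix(B)*Ro.from_euler('y',pitch,degrees=True)
    d=R.inv().apply(np.asarray(pos)-s["ee_pos"])*100;w=(R.inv()*T).as_rotvec()
    print("slide",d.round(2).tolist(),"rot",w.round(3).tolist(),"rows>=%.1f"%max(np.linalg.norm(d)/5,np.degrees(np.linalg.norm(w))/8.59))
E
python3 -c "
from h import *
goal([.49,-.34,.22],102.8)"
```

```text
slide [36.86, -10.59, 1.84] rot [-0.001, -0.001, -1.496] rows>=10.0
```

```bash
python3 -m crank '[{"rotation":[0,0,-1.496],"slide":[36.9,-10.6,1.8],"jaw":6},{"rotation":[0,0,-1.496],"slide":[36.9,-10.6,1.8],"jaw":6},{"rotation":[0,0,-1.496],"slide":[36.9,-10.6,1.8],"jaw":6},{"rotation":[0,0,-1.496],"slide":[36.9,-10.6,1.8],"jaw":6},{"rotation":[0,0,-1.496],"slide":[36.9,-10.6,1.8],"jaw":6},{"rotation":[0,0,-1.496],"slide":[36.9,-10.6,1.8],"jaw":6},{"rotation":[0,0,-1.496],"slide":[36.9,-10.6,1.8],"jaw":6},{"rotation":[0,0,-1.496],"slide":[36.9,-10.6,1.8],"jaw":6},{"rotation":[0,0,-1.496],"slide":[36.9,-10.6,1.8],"jaw":6},{"rotation":[0,0,-1.496],"slide":[36.9,-10.6,1.8],"jaw":6},{"rotation":[0,0,-1.496],"slide":[36.9,-10.6,1.8],"jaw":6},{"rotation":[0,0,-1.496],"slide":[36.9,-10.6,1.8],"jaw":6},{"rotation":[0,0,-1.496],"slide":[36.9,-10.6,1.8],"jaw":6},{"rotation":[0,0,-1.496],"slide":[36.9,-10.6,1.8],"jaw":6}]'; python3 - <<'E'
from h import *
s=get_state();print(s["qpos"].round(2));c=read_camera("wrist");np.savez("w1.npz",img=c["img"],ee=s["ee_pos"],rot=s["tool_rot"])
cv2.imwrite("pics/w1.png",c["img"][:,:,::-1])
E
```

```text
clock: 1.65
ee_pos: [0.4901, -0.3401, 0.2205]
tool_rot: [-1.963, -2.452, -0.001]
ft_force: [-0.1, 0.1, 0.0]
gripper_width: 0.06
[-0.81  0.24  1.57  0.    1.33 -1.03]
```

View pics/w1.png

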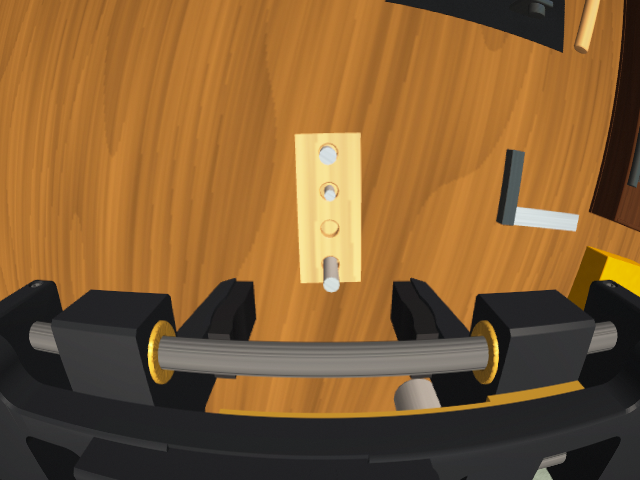

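The wrist view shows the rack. The far pin's top is at (328,155), the short pin at (330,192), the empty hole at (329,228) and the near pin's top at (331,285).

```bash
python3 - <<'E'
from h import *
z=np.load("w1.npz");s=dict(ee_pos=z["ee"],tool_rot=z["rot"]);c=read_camera("wrist");I=z["img"]
hsv=cv2.cvtColor(I,cv2.COLOR_RGB2HSV)
m=((hsv[...,1]<60)&(hsv[...,2]>165)).astype(np.uint8);m[:, :280]=0;m[:,370:]=0;m[300:]=0
n,l,st,ce=cv2.connectedComponentsWithStats(m)
P=[]
for i in range(1,n):
    if st[i,4]>15:print(st[i],ce[i].round(1),onz(c,ce[i],.074,s).round(4),onz(c,ce[i],.046,s).round(4))
# rack: colour mask
w=((hsv[...,0]>12)&(hsv[...,0]<28)&(hsv[...,2]>215)).astype(np.uint8);w[:100]=0;w[300:]=0;w[:,:270]=0;w[:,380:]=0
cn=max(cv2.findContours(w,0,2)[0],key=cv2.contourArea);r=cv2.minAreaRect(cn);b=cv2.boxPoints(r)
Q=np.array([onz(c,p,.024,s) for p in b]);print(b.round(0).tolist(),Q.round(4));
print("hole",onz(c,(329.5,228),.024,s).round(4))
print("sides",np.linalg.norm(np.diff(Q,axis=0),axis=1).round(4),"centre",Q.mean(0).round(4))
E
```

```text
[319 146  18  19 256] [327.4 155.3] [ 0.4805 -0.286   0.074 ] [ 0.4812 -0.2874  0.046 ]
[324 185  12  16 128] [329.7 193.5] [ 0.489  -0.3153  0.074 ] [ 0.4905 -0.3195  0.046 ]
[323 257  17  35 383] [331.6 276.1] [ 0.5063 -0.3835  0.074 ] [ 0.5095 -0.3942  0.046 ]
[[294.0, 133.0], [360.0, 133.0], [360.0, 282.0], [294.0, 282.0]] [[ 0.4474 -0.2749  0.024 ]
 [ 0.5061 -0.2615  0.024 ]
 [ 0.5411 -0.4026  0.024 ]
 [ 0.4768 -0.417   0.024 ]]
hole [ 0.4989 -0.3551  0.024 ]
sides [0.0602 0.1454 0.066 ] centre [ 0.4929 -0.339   0.024 ]
```

```bash
python3 - <<'E'
from h import *
z=np.load("w1.npz");s=dict(ee_pos=z["ee"],tool_rot=z["rot"]);c=read_camera("wrist")
print(onz(c,(331.6,284.5),.074,s).round(4))
goal([.4808,-.2862,.10],103);goal([.4808,-.2862,.041],103)
E
```

```text
[ 0.5081 -0.391   0.074 ]
slide [5.45, 0.26, 12.05] rot [0.0, -0.001, -0.005] rows>=2.6
slide [5.45, 0.26, 17.95] rot [0.0, -0.001, -0.005] rows>=3.8
```

```bash
python3 -m crank '[{"rotation":[0,0,0],"slide":[5.45,0.26,5],"jaw":6},{"rotation":[0,0,0],"slide":[5.45,0.26,9],"jaw":6},{"rotation":[0,0,0],"slide":[5.45,0.26,13],"jaw":6},{"rotation":[0,0,0],"slide":[5.45,0.26,16],"jaw":6},{"rotation":[0,0,0],"slide":[5.45,0.26,18],"jaw":6},{"rotation":[0,0,0],"slide":[5.45,0.26,18],"jaw":6},{"rotation":[0,0,0],"slide":[5.45,0.26,18],"jaw":1.2},{"rotation":[0,0,0],"slide":[5.45,0.26,18],"jaw":1.2},{"rotation":[0,0,0],"slide":[5.45,0.26,18],"jaw":1.2},{"rotation":[0,0,0],"slide":[5.45,0.26,18],"jaw":1.2},{"rotation":[0,0,0],"slide":[5.45,0.26,18],"jaw":1.2},{"rotation":[0,0,0],"slide":[5.45,0.26,18],"jaw":1.2},{"rotation":[0,0,0],"slide":[5.45,0.26,18],"jaw":1.2},{"rotation":[0,0,0],"slide":[5.45,0.26,18],"jaw":1.2}]' 40; python3 -c "
from h import *
goal([.4808,-.2862,.12],103);goal([.547,-.03,.20],4)"
```

```text
clock: 3.2
ee_pos: [0.481, -0.2863, 0.0409]
tool_rot: [1.962, 2.454, 0.001]
ft_force: [-0.4, 0.4, 2.1]
gripper_width: 0.0127
slide [0.02, -0.01, -7.91] rot [0.0, -0.0, -0.005] rows>=1.6
slide [23.56, 12.09, -15.9] rot [0.0, -0.001, 1.723] rows>=11.5
```

```bash
python3 -m crank '[{"rotation":[0,0,0],"slide":[0,0,-4],"jaw":1.2},{"rotation":[0,0,0],"slide":[0,0,-8],"jaw":1.2},{"rotation":[0,0,0],"slide":[0,0,-12],"jaw":1.2},{"rotation":[0,0,1.72],"slide":[23.5,12,-15],"jaw":1.2},{"rotation":[0,0,1.72],"slide":[23.5,12,-15],"jaw":1.2},{"rotation":[0,0,1.72],"slide":[23.5,12,-15],"jaw":1.2},{"rotation":[0,0,1.72],"slide":[23.5,12,-15],"jaw":1.2},{"rotation":[0,0,1.72],"slide":[23.5,12,-15],"jaw":1.2},{"rotation":[0,0,1.72],"slide":[23.5,12,-15],"jaw":1.2},{"rotation":[0,0,1.72],"slide":[23.5,12,-15],"jaw":1.2},{"rotation":[0,0,1.72],"slide":[23.5,12,-15],"jaw":1.2},{"rotation":[0,0,1.72],"slide":[23.5,12,-15],"jaw":1.2},{"rotation":[0,0,1.72],"slide":[23.5,12,-15],"jaw":1.2},{"rotation":[0,0,1.72],"slide":[23.5,12,-15],"jaw":1.2},{"rotation":[0,0,1.72],"slide":[23.5,12,-15],"jaw":1.2},{"rotation":[0,0,1.72],"slide":[23.5,12,-15],"jaw":1.2},{"rotation":[0,0,1.72],"slide":[23.5,12,-15],"jaw":1.2}]'; python3 - <<'E'
from h import *
s=get_state();print(s["qpos"].round(2));c=read_camera("wrist");np.savez("w2.npz",img=c["img"],ee=s["ee_pos"],rot=s["tool_rot"])
cv2.imwrite("pics/w2.png",c["img"][:,:,::-1])
E
```

```text
clock: 4.9
ee_pos: [0.546, -0.0307, 0.1907]
tool_rot: [-3.139, -0.12, 0.0]
ft_force: [-0.1, 0.2, -0.2]
gripper_width: 0.013
[-0.27  0.17  1.72  0.    1.25  1.22]
```

View pics/w2.png

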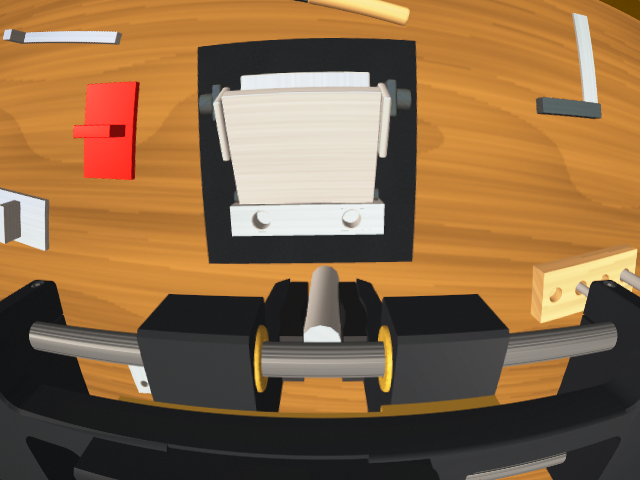

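The wrist view shows the pin hanging upright in the jaws, foot at (325,267) and top at (322,335). The bores are at (261,219) and (351,218), the rail corners at (231,206) to (384,235), and the stage's upper edge runs from (221,92) to (380,88).

```bash
python3 - <<'E'
from h import *
z=np.load("w2.npz");s=dict(ee_pos=z["ee"],tool_rot=z["rot"]);c=read_camera("wrist");I=z["img"]
for n,X in[("tcp",[0,0,0]),("foot",[0,0,.031]),("top",[0,0,-.033])]:
    W=s["ee_pos"]+Ro.from_rotvec(s["tool_rot"]).apply(X);print(n,W.round(4),proj(c,W,s).round(1))
f=I[200:240,226:390];f=cv2.resize(f,None,fx=4.8,fy=4.8,interpolation=cv2.INTER_CUBIC)
g=I[255:350,270:370+8];g=cv2.resize(g,None,fx=4,fy=4,interpolation=cv2.INTER_CUBIC)
k=I[75:120,205:400];k=cv2.resize(k,None,fx=3,fy=3,interpolation=cv2.INTER_CUBIC)
o=np.zeros((600,790,3),np.uint8);o[:192,:787]=f;o[200:580,:432]=g;o[450:585,205:790]=k
cv2.imwrite("pics/crop2.png",o[:,:,::-1])
E
```

```text
tcp [ 0.546  -0.0307  0.1907] [324.5 298. ]
foot [ 0.546  -0.0307  0.1597] [324.2 272.3]
top [ 0.5461 -0.0307  0.2237] [324.9 337.4]
```

View pics/crop2.png

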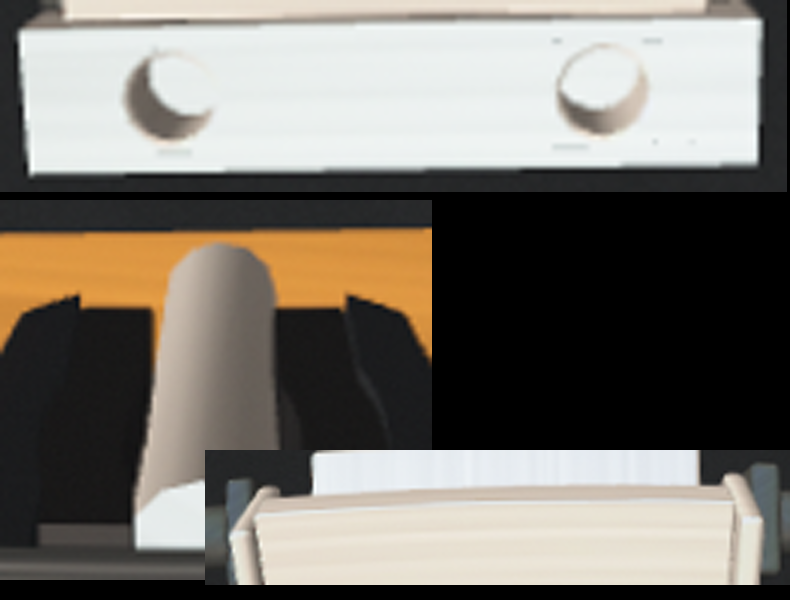

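The crop shows bore mouths centred at about (260.9,219.4) and (351.0,218.4), the rail's four corners clear of clutter, and the pin's foot rim at (324.9,265.5).

```bash
python3 - <<'E'
from h import *
z=np.load("w2.npz");s=dict(ee_pos=z["ee"],tool_rot=z["rot"]);c=read_camera("wrist")
f=lambda a,b:(226+(a+.5)/4.8-.5,200+(b+.5)/4.8-.5)
B1=onz(c,f(169.5,95),.034,s);B0=onz(c,f(602,90),.034,s)
Q=np.array([onz(c,f(*p),.034,s) for p in[(20,30),(762,18),(758,166),(30,174)]])
print("bores",B1.round(4),B0.round(4),np.linalg.norm(B1-B0).round(4),"yaw",np.degrees(np.arctan2(-(B1-B0)[0],(B1-B0)[1])).round(2),"mid",((B0+B1)/2).round(4))
print("rail",Q.round(4).tolist(),np.linalg.norm(np.diff(Q,axis=0),axis=1).round(4),Q.mean(0).round(4))
for dx in(0,.004,.007,.01):
    W=s["ee_pos"]+Ro.from_rotvec(s["tool_rot"]).apply([dx,0,.031]);print(dx,proj(c,W,s).round(1))
# slope from top edge front line of stage: crop (205+..,)
for p in[(255,514),(733,502)]:
    px=(205+(p[0]-205+.5)/3-.5,75+(p[1]-450+.5)/3-.5)
    m=(B0+B1)/2;yv=(B1-B0)/np.linalg.norm(B1-B0);xv=np.array([yv[1],-yv[0],0]);hz=m+xv*.015+np.array([0,0,.006])
    o,d=ray(c,px,s);a=np.array([(o-hz)@xv,o[2]-hz[2]]);b=np.array([d@xv,d[2]])
    # |a+t b|=0.095
    t=np.roots([b@b,2*a@b,a@a-.095**2]);
    for tt in t: q=a+tt*b;print("slope",np.degrees(np.arctan2(q[1],q[0])).round(2), "y",((o+tt*d-m)@yv).round(4))
E
```

```text
bores [0.5409 0.022  0.034 ] [ 0.5475 -0.0536  0.034 ] 0.0758 yaw 4.97 mid [ 0.5442 -0.0158  0.034 ]
rail [[0.5508, 0.0493, 0.034], [0.5625, -0.0803, 0.034], [0.5359, -0.0827, 0.034], [0.5245, 0.0471, 0.034]] [0.1302 0.0267 0.1303] [ 0.5434 -0.0166  0.034 ]
0 [324.2 272.3]
0.004 [324.2 264.9]
0.007 [324.2 259.4]
0.01 [324.2 253.7]
slope -14.36 y 0.0726
slope 27.88 y 0.054
slope -14.31 y -0.0647
slope 27.84 y -0.0542
```

```bash
python3 - <<'E'
from h import *
z=np.load("w2.npz");s=dict(ee_pos=z["ee"],tool_rot=z["rot"]);c=read_camera("wrist")
for dx in(0,.002,.004,.007):
    for dz in(-.033,-.031,.029,.031,.033):
        W=s["ee_pos"]+Ro.from_rotvec(s["tool_rot"]).apply([dx,0,dz]);print(dx,dz,proj(c,W,s).round(1))
I=z["img"];print(I[308:336:1,324].tolist());print(I[258:275,325].tolist())
E
```

```text
0 -0.033 [324.9 337.4]
0 -0.031 [324.9 334.5]
0 0.029 [324.2 273.7]
0 0.031 [324.2 272.3]
0 0.033 [324.2 270.9]
0.002 -0.033 [325.  332.5]
0.002 -0.031 [324.9 329.7]
0.002 0.029 [324.2 270. ]
0.002 0.031 [324.2 268.6]
0.002 0.033 [324.2 267.3]
0.004 -0.033 [325.  327.6]
0.004 -0.031 [324.9 324.8]
0.004 0.029 [324.2 266.3]
0.004 0.031 [324.2 264.9]
0.004 0.033 [324.2 263.6]
0.007 -0.033 [325.  320.1]
0.007 -0.031 [325.  317.4]
0.007 0.029 [324.2 260.7]
0.007 0.031 [324.2 259.4]
0.007 0.033 [324.2 258.1]
[[118, 109, 101], [118, 109, 100], [118, 109, 101], [118, 110, 102], [116, 108, 100], [116, 108, 99], [117, 108, 100], [116, 107, 98], [117, 108, 100], [117, 108, 100], [115, 108, 99], [114, 106, 98], [114, 106, 98], [114, 106, 97], [114, 106, 97], [114, 106, 97], [115, 107, 98], [114, 106, 98], [209, 216, 214], [229, 234, 233], [232, 237, 236], [232, 237, 236], [232, 237, 236], [232, 237, 236], [232, 237, 236], [232, 237, 237], [232, 237, 236], [230, 235, 235]]
[[37, 38, 39], [38, 39, 40], [37, 38, 40], [38, 40, 41], [70, 57, 44], [181, 121, 59], [217, 147, 65], [196, 143, 90], [155, 140, 123], [149, 138, 128], [146, 136, 126], [146, 135, 124], [145, 135, 123], [144, 134, 123], [143, 133, 122], [141, 130, 121], [141, 130, 121]]
```

```bash
python3 -c "
from h import *
goal([.5505,-.0530,.075],5)"
```

```text
slide [0.26, 2.26, 11.59] rot [-0.0, -0.0, -0.013] rows>=2.4
```

```bash
python3 -m crank '[{"rotation":[0,0,-0.013],"slide":[0.26,2.26,4],"jaw":1.2},{"rotation":[0,0,-0.013],"slide":[0.26,2.26,8],"jaw":1.2},{"rotation":[0,0,-0.013],"slide":[0.26,2.26,11],"jaw":1.2},{"rotation":[0,0,-0.013],"slide":[0.26,2.26,11.6],"jaw":1.2},{"rotation":[0,0,-0.013],"slide":[0.26,2.26,11.6],"jaw":1.2},{"rotation":[0,0,-0.013],"slide":[0.26,2.26,11.6],"jaw":1.2}]'; python3 - <<'E'
from h import *
s=get_state();c=read_camera("wrist");I=c["img"];np.savez("w3.npz",img=I,ee=s["ee_pos"],rot=s["tool_rot"])
f=cv2.resize(I[230:350,245:405],(800,600),interpolation=cv2.INTER_CUBIC);cv2.imwrite("pics/w3.png",f[:,:,::-1])
E
```

```text
clock: 5.7
ee_pos: [0.5518, -0.0533, 0.0766]
tool_rot: [3.138, 0.138, 0.004]
ft_force: [0.6, -0.0, 0.1]
gripper_width: 0.0128
```

View pics/w3.png

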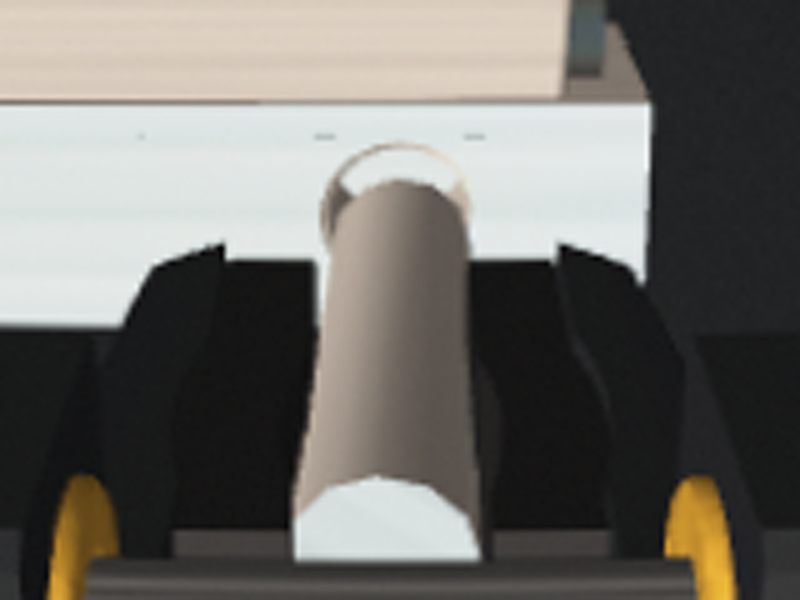

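The close-up shows the pin's foot just over the bore. The bore's rim top is at crop (395,143) and the foot's front rim at (402,180), so a correction of about a millimetre remains. I'll compute it.

```bash
python3 - <<'E'
from h import *
z=np.load("w3.npz");s=dict(ee_pos=z["ee"],tool_rot=z["rot"]);c=read_camera("wrist")
R=Ro.from_rotvec(s["tool_rot"]);g=lambda a,b:(245+(a+.5)/5-.5,230+(b+.5)/5-.5)
b=onz(c,g(395.5,143),.034,s);f=onz(c,g(402,180),s["ee_pos"][2]-.031,s)
T=lambda p:R.inv().apply(p-s["ee_pos"])*1000
print("bore centre tool mm",(T(b)-[7.75,0,0]).round(2),"foot",(T(f)-[7,0,0]).round(2))
print(get_state()["ee_pos"],get_state()["tool_rot"])
E
```

```text
bore centre tool mm [-4.11 -0.23 42.61] foot [-3.35  0.4  31.01]
[ 0.55209122 -0.05339923  0.07702171] [3.13767756 0.13750487 0.0059504 ]
```

```bash
python3 -m crank '[{"rotation":[0,0,0],"slide":[-0.1,-0.06,0.5],"jaw":1.2},{"rotation":[0,0,0],"slide":[-0.1,-0.06,1.0],"jaw":1.2},{"rotation":[0,0,0],"slide":[-0.1,-0.06,1.2],"jaw":1.2},{"rotation":[0,0,0],"slide":[-0.1,-0.06,1.4],"jaw":1.2},{"rotation":[0,0,0],"slide":[-0.1,-0.06,1.6],"jaw":1.2},{"rotation":[0,0,0],"slide":[-0.1,-0.06,1.6],"jaw":1.2}]'; python3 -c "
from h import *
s=get_state();print(s['ee_pos'],s['dq'].round(3));goal([.5510,-.0525,.06],5)"
```

```text
clock: 6.4
ee_pos: [0.5506, -0.053, 0.0605]
tool_rot: [3.138, 0.137, 0.004]
ft_force: [-1.2, -0.9, -0.8]
gripper_width: 0.0127
[ 0.55058633 -0.05295182  0.06045145] [ 0.    -0.001 -0.001  0.001  0.003 -0.   ]
slide [0.05, -0.04, 0.05] rot [0.001, -0.003, 0.0] rows>=0.0
```

The foot is 4.5 mm below the rim with no axial force, so it's in the bore. I'll continue down.

```bash
python3 -m crank '[{"rotation":[0,0,0],"slide":[0,0,0.4],"jaw":1.2},{"rotation":[0,0,0],"slide":[0,0,0.8],"jaw":1.2},{"rotation":[0,0,0],"slide":[0,0,1.2],"jaw":1.2},{"rotation":[0,0,0],"slide":[0,0,1.6],"jaw":1.2},{"rotation":[0,0,0],"slide":[0,0,1.7],"jaw":1.2},{"rotation":[0,0,0],"slide":[0,0,1.75],"jaw":1.2},{"rotation":[0,0,0],"slide":[0,0,1.75],"jaw":1.2}]'
```

```text
clock: 7.1
ee_pos: [0.5504, -0.0532, 0.0431]
tool_rot: [3.138, 0.138, 0.003]
ft_force: [-4.1, -4.4, 2.9]
gripper_width: 0.013
```

```bash
python3 -m crank '[{"rotation":[0,0,0],"slide":[0.02,-0.03,0.15],"jaw":1.2},{"rotation":[0,0,0],"slide":[0.02,-0.03,0.15],"jaw":1.2},{"rotation":[0,0,0],"slide":[0.02,-0.03,0.15],"jaw":1.2}]';python3 -m crank '[{"rotation":[0,0,0],"slide":[0,0,0],"jaw":3},{"rotation":[0,0,0],"slide":[0,0,0],"jaw":3},{"rotation":[0,0,0],"slide":[0,0,0],"jaw":3},{"rotation":[0,0,0],"slide":[0,0,-4],"jaw":3},{"rotation":[0,0,0],"slide":[0,0,-8],"jaw":3},{"rotation":[0,0,0],"slide":[0,0,-12],"jaw":3},{"rotation":[0,0,0],"slide":[0,0,-14],"jaw":3}]'; python3 - <<'E'
from h import *
s=get_state();c=read_camera("wrist");I=c["img"];np.savez("w4.npz",img=I,ee=s["ee_pos"],rot=s["tool_rot"])
# predicted pin top in bore0
R=Ro.from_rotvec(s["tool_rot"])
cv2.imwrite("pics/w4.png",cv2.resize(I[180:360,220:460],(800,600),interpolation=cv2.INTER_CUBIC)[:,:,::-1])
goal([.507,-.394,.15],103);goal([.507,-.394,.041],103)
E
```

```text
clock: 7.4
ee_pos: [0.5507, -0.0533, 0.0429]
tool_rot: [3.137, 0.138, 0.003]
ft_force: [-7.8, -2.2, 12.4]
gripper_width: 0.0129
clock: 8.1
ee_pos: [0.5523, -0.0532, 0.1867]
tool_rot: [3.135, 0.138, 0.011]
ft_force: [0.9, 0.1, -0.7]
gripper_width: 0.0304
slide [-7.68, 33.48, 3.99] rot [0.012, -0.003, -1.709] rows>=11.4
slide [-7.79, 33.42, 14.89] rot [0.012, -0.003, -1.709] rows>=11.4
```

View pics/w4.png

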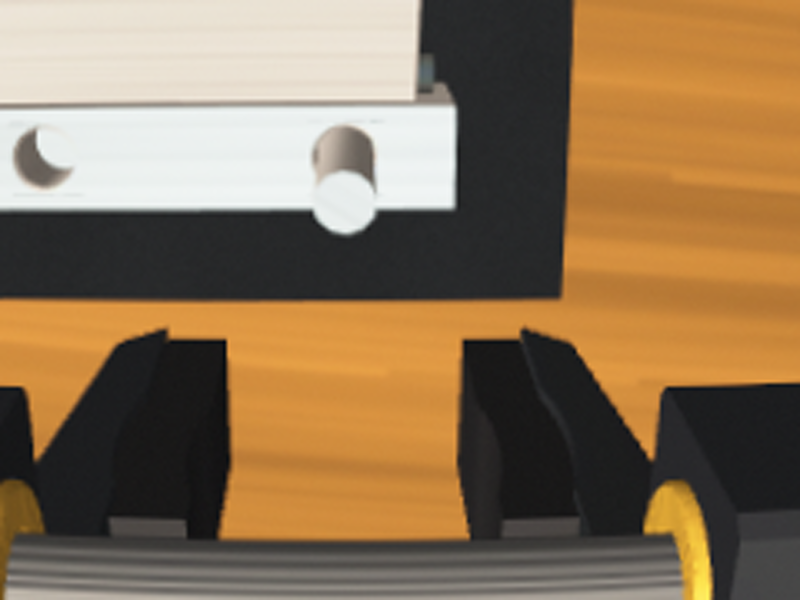

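The picture shows the first pin standing in bore0 (top at crop (345,203)), and it met the floor at the expected depth with 12 N. Next is the second pin.

```bash
python3 -m crank '[{"rotation":[0.012,0,-1.709],"slide":[-7.7,33.5,2],"jaw":5},{"rotation":[0.012,0,-1.709],"slide":[-7.7,33.5,2],"jaw":6},{"rotation":[0.012,0,-1.709],"slide":[-7.7,33.5,2],"jaw":6},{"rotation":[0.012,0,-1.709],"slide":[-7.7,33.5,2],"jaw":6},{"rotation":[0.012,0,-1.709],"slide":[-7.7,33.5,2],"jaw":6},{"rotation":[0.012,0,-1.709],"slide":[-7.7,33.5,2],"jaw":6},{"rotation":[0.012,0,-1.709],"slide":[-7.7,33.5,2],"jaw":6},{"rotation":[0.012,0,-1.709],"slide":[-7.7,33.5,2],"jaw":6},{"rotation":[0.012,0,-1.709],"slide":[-7.7,33.5,2],"jaw":6},{"rotation":[0.012,0,-1.709],"slide":[-7.7,33.5,2],"jaw":6},{"rotation":[0.012,0,-1.709],"slide":[-7.7,33.5,2],"jaw":6},{"rotation":[0.012,0,-1.709],"slide":[-7.7,33.5,2],"jaw":6},{"rotation":[0.012,0,-1.709],"slide":[-7.7,33.5,2],"jaw":6},{"rotation":[0.012,0,-1.709],"slide":[-7.7,33.5,2],"jaw":6}]';python3 -c "
from h import *
goal([.5087,-.3936,.041],103)"
```

```text
clock: 9.55
ee_pos: [0.5065, -0.3938, 0.1689]
tool_rot: [-1.959, -2.455, -0.005]
ft_force: [-0.4, 0.2, -0.2]
gripper_width: 0.0596
slide [-0.07, 0.19, 12.79] rot [0.002, -0.003, -0.003] rows>=2.6
```

```bash
python3 -m crank '[{"rotation":[0,0,0],"slide":[-0.07,0.2,4],"jaw":6},{"rotation":[0,0,0],"slide":[-0.07,0.2,8],"jaw":6},{"rotation":[0,0,0],"slide":[-0.07,0.2,11],"jaw":6},{"rotation":[0,0,0],"slide":[-0.07,0.2,12.8],"jaw":6},{"rotation":[0,0,0],"slide":[-0.07,0.2,12.8],"jaw":6},{"rotation":[0,0,0],"slide":[-0.07,0.2,12.8],"jaw":1.2},{"rotation":[0,0,0],"slide":[-0.07,0.2,12.8],"jaw":1.2},{"rotation":[0,0,0],"slide":[-0.07,0.2,12.8],"jaw":1.2},{"rotation":[0,0,0],"slide":[-0.07,0.2,12.8],"jaw":1.2},{"rotation":[0,0,0],"slide":[-0.07,0.2,12.8],"jaw":1.2},{"rotation":[0,0,0],"slide":[-0.07,0.2,12.8],"jaw":1.2},{"rotation":[0,0,0],"slide":[-0.07,0.2,12.8],"jaw":1.2}]' 40; python3 -m crank '[{"rotation":[0,0,0],"slide":[0,0,-4],"jaw":1.2},{"rotation":[0,0,0],"slide":[0,0,-8],"jaw":1.2},{"rotation":[0,0,0],"slide":[0,0,-12],"jaw":1.2},{"rotation":[0,0,0],"slide":[0,0,-14],"jaw":1.2}]';python3 -c "
from h import *
goal([.5439,.0225,.15],5)"
```

```text
clock: 10.75
ee_pos: [0.509, -0.3938, 0.0413]
tool_rot: [-1.959, -2.455, -0.005]
ft_force: [0.1, 0.1, 1.6]
gripper_width: 0.0126
clock: 11.15
ee_pos: [0.5099, -0.3953, 0.1855]
tool_rot: [1.956, 2.452, 0.004]
ft_force: [0.2, -0.6, -0.7]
gripper_width: 0.0127
slide [39.99, 12.58, 3.52] rot [0.006, -0.003, 1.707] rows>=11.4
```

```bash
python3 -m crank '[{"rotation":[0,0,1.707],"slide":[39.8,12.6,3],"jaw":1.2},{"rotation":[0,0,1.707],"slide":[39.8,12.6,3],"jaw":1.2},{"rotation":[0,0,1.707],"slide":[39.8,12.6,3],"jaw":1.2},{"rotation":[0,0,1.707],"slide":[39.8,12.6,3],"jaw":1.2},{"rotation":[0,0,1.707],"slide":[39.8,12.6,3],"jaw":1.2},{"rotation":[0,0,1.707],"slide":[39.8,12.6,3],"jaw":1.2},{"rotation":[0,0,1.707],"slide":[39.8,12.6,3],"jaw":1.2},{"rotation":[0,0,1.707],"slide":[39.8,12.6,3],"jaw":1.2},{"rotation":[0,0,1.707],"slide":[39.8,12.6,3],"jaw":1.2},{"rotation":[0,0,1.707],"slide":[39.8,12.6,3],"jaw":1.2},{"rotation":[0,0,1.707],"slide":[39.8,12.6,3],"jaw":1.2},{"rotation":[0,0,1.707],"slide":[39.8,12.6,3],"jaw":1.2},{"rotation":[0,0,1.707],"slide":[39.8,12.6,3],"jaw":1.2},{"rotation":[0,0,1.707],"slide":[39.8,12.6,3],"jaw":1.2}]';python3 -c "
from h import *
goal([.5417,.022,.077],5)"
```

```text
clock: 12.55
ee_pos: [0.5444, 0.0207, 0.1551]
tool_rot: [3.137, 0.142, 0.008]
ft_force: [0.4, -0.9, -1.2]
gripper_width: 0.0128
slide [-0.29, -0.17, 7.81] rot [0.001, -0.005, 0.003] rows>=1.6
```

```bash
python3 -m crank '[{"rotation":[0,-0.005,0.003],"slide":[-0.29,-0.17,4],"jaw":1.2},{"rotation":[0,-0.005,0.003],"slide":[-0.29,-0.17,7],"jaw":1.2},{"rotation":[0,-0.005,0.003],"slide":[-0.29,-0.17,7.8],"jaw":1.2},{"rotation":[0,-0.005,0.003],"slide":[-0.29,-0.17,7.8],"jaw":1.2},{"rotation":[0,-0.005,0.003],"slide":[-0.29,-0.17,7.8],"jaw":1.2},{"rotation":[0,-0.005,0.003],"slide":[-0.29,-0.17,7.8],"jaw":1.2}]'; python3 - <<'E'
from h import *
s=get_state();c=read_camera("wrist");I=c["img"];np.savez("w5.npz",img=I,ee=s["ee_pos"],rot=s["tool_rot"])
f=cv2.resize(I[230:350,245:405],(800,600),interpolation=cv2.INTER_CUBIC);cv2.imwrite("pics/w5.png",f[:,:,::-1])
E
```

```text
clock: 13.15
ee_pos: [0.5432, 0.0217, 0.0789]
tool_rot: [3.136, 0.138, 0.005]
ft_force: [0.2, 0.1, -1.1]
gripper_width: 0.0127
```

View pics/w5.png

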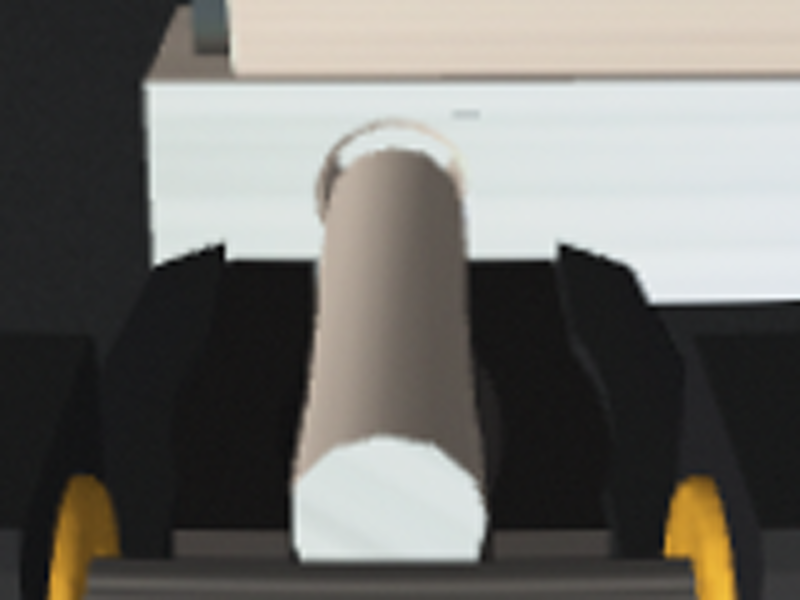

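The close-up shows the bore's rim top at crop (391,119) and the second pin's foot rim at (396,148).

```bash
python3 - <<'E'
from h import *
z=np.load("w5.npz");s=dict(ee_pos=z["ee"],tool_rot=z["rot"]);c=read_camera("wrist")
R=Ro.from_rotvec(s["tool_rot"]);g=lambda a,b:(245+(a+.5)/5-.5,230+(b+.5)/5-.5)
b=onz(c,g(391,119),.034,s);f=onz(c,g(396,148),s["ee_pos"][2]-.031,s)
T=lambda p:R.inv().apply(p-s["ee_pos"])*1000
tb,tf=T(b)-[7.75,0,0],T(f)-[7,0,0]
print("bore centre tool mm",tb.round(2),"foot",tf.round(2))
q=get_state();W=s["ee_pos"]+R.apply((tb-tf)*[.001,.001,0]);print(W,q["ee_pos"]);goal([W[0],W[1],.061],5);goal([.5507-.0066,-.0531+.0757,.061],5)
E
```

```text
bore centre tool mm [-2.14 -0.71 44.89] foot [ 0.09 -0.21 31.02]
[0.54089803 0.02204012 0.07886282] [0.54284809 0.02183591 0.07857299]
slide [-0.2, -0.04, 1.76] rot [0.002, -0.003, 0.001] rows>=0.4
slide [0.13, -0.07, 1.76] rot [0.002, -0.003, 0.001] rows>=0.4
```

```bash
python3 -m crank '[{"rotation":[0,-0.003,0],"slide":[-0.2,-0.04,0.6],"jaw":1.2},{"rotation":[0,-0.003,0],"slide":[-0.2,-0.04,1.1],"jaw":1.2},{"rotation":[0,-0.003,0],"slide":[-0.2,-0.04,1.3],"jaw":1.2},{"rotation":[0,-0.003,0],"slide":[-0.2,-0.04,1.5],"jaw":1.2},{"rotation":[0,-0.003,0],"slide":[-0.2,-0.04,1.7],"jaw":1.2},{"rotation":[0,-0.003,0],"slide":[-0.2,-0.04,1.8],"jaw":1.2}]'
```

```text
clock: 13.85
ee_pos: [0.5406, 0.022, 0.0603]
tool_rot: [3.136, 0.138, -0.002]
ft_force: [-1.3, -0.9, -0.5]
gripper_width: 0.0131
```

```bash
python3 -m crank '[{"rotation":[0,0,0],"slide":[0,0,0.4],"jaw":1.2},{"rotation":[0,0,0],"slide":[0,0,0.8],"jaw":1.2},{"rotation":[0,0,0],"slide":[0,0,1.2],"jaw":1.2},{"rotation":[0,0,0],"slide":[0,0,1.6],"jaw":1.2},{"rotation":[0,0,0],"slide":[0,0,1.75],"jaw":1.2},{"rotation":[0,0,0],"slide":[0,0,1.85],"jaw":1.2},{"rotation":[0,0,0],"slide":[0,0,1.9],"jaw":1.2},{"rotation":[0,0,0],"slide":[0,0,1.9],"jaw":1.2}]'
```

```text
clock: 14.65
ee_pos: [0.5409, 0.0217, 0.0431]
tool_rot: [3.136, 0.139, -0.002]
ft_force: [-10.2, -1.1, 18.8]
gripper_width: 0.0128
```

The second pin bottomed out too, at the same height with 18.8 N. I'll release it and go look at the slide.

```bash
python3 -m crank '[{"rotation":[0,0,0],"slide":[0,0,0],"jaw":3},{"rotation":[0,0,0],"slide":[0,0,0],"jaw":3},{"rotation":[0,0,0],"slide":[0,0,0],"jaw":3},{"rotation":[0,0,0],"slide":[0,0,-4],"jaw":3},{"rotation":[0,0,0],"slide":[0,0,-8],"jaw":3},{"rotation":[0,0,0],"slide":[0,0,-12],"jaw":3},{"rotation":[0,0,0],"slide":[0,0,-15],"jaw":3},{"rotation":[0,0,0],"slide":[0,0,-15],"jaw":3}]';python3 - <<'E'
from h import *
s=get_state();c=read_camera("wrist");I=c["img"];np.savez("w6.npz",img=I,ee=s["ee_pos"],rot=s["tool_rot"])
goal([.52,.325,.19],-8)
E
```

```text
clock: 15.45
ee_pos: [0.5441, 0.0218, 0.198]
tool_rot: [3.134, 0.139, 0.012]
ft_force: [0.2, -0.4, 0.5]
gripper_width: 0.0301
slide [0.42, -30.38, 0.41] rot [0.003, -0.004, 0.228] rows>=6.1
```

```bash
python3 -m crank '[{"rotation":[0,-0.004,0.228],"slide":[0.4,-30.4,0.4],"jaw":5},{"rotation":[0,-0.004,0.228],"slide":[0.4,-30.4,0.4],"jaw":5},{"rotation":[0,-0.004,0.228],"slide":[0.4,-30.4,0.4],"jaw":5},{"rotation":[0,-0.004,0.228],"slide":[0.4,-30.4,0.4],"jaw":5},{"rotation":[0,-0.004,0.228],"slide":[0.4,-30.4,0.4],"jaw":5},{"rotation":[0,-0.004,0.228],"slide":[0.4,-30.4,0.4],"jaw":5},{"rotation":[0,-0.004,0.228],"slide":[0.4,-30.4,0.4],"jaw":5},{"rotation":[0,-0.004,0.228],"slide":[0.4,-30.4,0.4],"jaw":5},{"rotation":[0,-0.004,0.228],"slide":[0.4,-30.4,0.4],"jaw":5},{"rotation":[0,-0.004,0.228],"slide":[0.4,-30.4,0.4],"jaw":5}]';python3 - <<'E'
from h import *
s=get_state();c=read_camera("wrist");I=c["img"];np.savez("w7.npz",img=I,ee=s["ee_pos"],rot=s["tool_rot"])
J=np.load("w6.npz")["img"]
o=np.vstack([cv2.resize(I[110:350,160:480],(400,300)),cv2.resize(J[110:350,200:520],(400,300))])
o=np.hstack([o,cv2.resize(I[150:270,240:400],(400,300)) .repeat(2,0)]) if 0 else o
cv2.imwrite("pics/w7.png",o[:,:,::-1])
E
```

```text
clock: 16.5
ee_pos: [0.5199, 0.3234, 0.1893]
tool_rot: [3.13, -0.222, -0.001]
ft_force: [1.1, -0.1, 0.1]
gripper_width: 0.0499
```

View pics/w7.png

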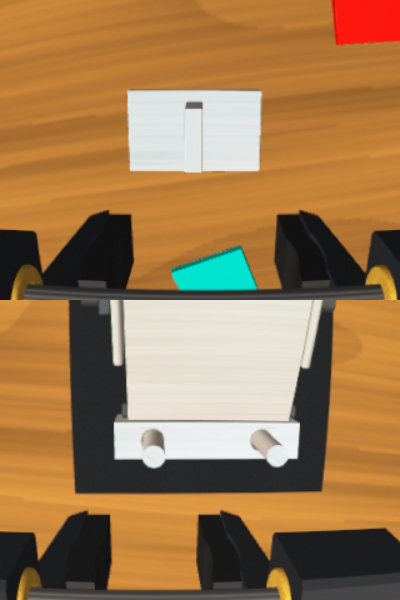

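The upper half shows the slide square to the tool, with plate corners at crop (128,90) and (260,171). The turquoise look-alike is nearby, at crop (213,270). The lower half shows both pins standing in the bores.

```bash
python3 - <<'E'
from h import *
z=np.load("w7.npz");s=dict(ee_pos=z["ee"],tool_rot=z["rot"]);c=read_camera("wrist");I=z["img"]
hsv=cv2.cvtColor(I,cv2.COLOR_RGB2HSV);m=((hsv[...,1]<50)&(hsv[...,2]>120)).astype(np.uint8);m[:170]=0;m[255:]=0;m[:,:250]=0;m[:,:380][:,:0]=0;m[:,380:]=0
m=cv2.morphologyEx(m,cv2.MORPH_CLOSE,np.ones((9,9)))
cn=max(cv2.findContours(m,0,2)[0],key=cv2.contourArea);b=cv2.approxPolyDP(cn,4,True)[:,0];print(b.tolist())
r=cv2.boxPoints(cv2.minAreaRect(cn))
for B in(b,r):
    Q=np.array([onz(c,p+.0,.008,s) for p in B]);print(Q.round(4).tolist(),np.linalg.norm(np.diff(Q,axis=0),axis=1).round(4),Q.mean(0).round(4))
    d=np.diff(np.r_[Q,Q[:1]],axis=0)[:,:2];print(np.degrees(np.arctan2(d[:,1],d[:,0])).round(1))
cx=onz(c,(160+(194.5+.5)/1.25-.5,110+140/1.25),.038,s);print("rib top",cx.round(4),"tool x yaw",np.degrees(np.arctan2(*Ro.from_rotvec(s["tool_rot"]).as_matrix()[[1,0],0])).round(2))
E
```

```text
[[262, 183], [265, 246], [366, 246], [368, 183]]
[[0.5537, 0.3729, 0.008], [0.4954, 0.3806, 0.008], [0.4821, 0.2879, 0.008], [0.5401, 0.2794, 0.008]] [0.0588 0.0937 0.0586] [0.5179 0.3302 0.008 ]
[172.5 -98.2  -8.3  81.8]
[[0.5546, 0.3728, 0.008], [0.541, 0.2793, 0.008], [0.4809, 0.2861, 0.008], [0.4949, 0.3836, 0.008]] [0.0945 0.0605 0.0985] [0.5179 0.3304 0.008 ]
[-98.2 173.5  81.8 -10.3]
rib top [0.5183 0.3294 0.038 ] tool x yaw -8.11
```

```bash
python3 -c "
from h import *
goal([.5175,.3298,.011],-8.1)"
```

```text
slide [-0.36, -0.65, 17.89] rot [0.004, -0.0, -0.0] rows>=3.6
```

```bash
python3 -m crank '[{"rotation":[0.004,0,0],"slide":[-0.36,-0.65,4],"jaw":5},{"rotation":[0.004,0,0],"slide":[-0.36,-0.65,8],"jaw":5},{"rotation":[0.004,0,0],"slide":[-0.36,-0.65,12],"jaw":5},{"rotation":[0.004,0,0],"slide":[-0.36,-0.65,15],"jaw":5},{"rotation":[0.004,0,0],"slide":[-0.36,-0.65,17],"jaw":4},{"rotation":[0.004,0,0],"slide":[-0.36,-0.65,17.5],"jaw":4},{"rotation":[0.004,0,0],"slide":[-0.36,-0.65,17.8],"jaw":4},{"rotation":[0.004,0,0],"slide":[-0.36,-0.65,17.9],"jaw":4},{"rotation":[0.004,0,0],"slide":[-0.36,-0.65,17.9],"jaw":4}]'
```

```text
clock: 17.5
ee_pos: [0.5186, 0.3301, 0.0123]
tool_rot: [-3.132, 0.223, -0.004]
ft_force: [0.3, -0.2, 0.3]
gripper_width: 0.0399
```

```bash
python3 -m crank '[{"rotation":[0,0,0],"slide":[0,0,0],"jaw":0.9},{"rotation":[0,0,0],"slide":[0,0,0],"jaw":0.9},{"rotation":[0,0,0],"slide":[0,0,0],"jaw":0.9},{"rotation":[0,0,0],"slide":[0,0,0],"jaw":0.9},{"rotation":[0,0,0],"slide":[0,0,0],"jaw":0.9},{"rotation":[0,0,0],"slide":[0,0,0],"jaw":0.9},{"rotation":[0,0,0],"slide":[0,0,0],"jaw":0.9}]' 40
```

```text
clock: 18.2
ee_pos: [0.5187, 0.3301, 0.0127]
tool_rot: [-3.132, 0.223, -0.004]
ft_force: [-1.3, -0.7, 5.2]
gripper_width: 0.0118
```

```bash
python3 -m crank '[{"rotation":[0,0,0],"slide":[0,0,-2],"jaw":0.9},{"rotation":[0,0,0],"slide":[0,0,-6],"jaw":0.9},{"rotation":[0,0,0],"slide":[0,0,-10],"jaw":0.9},{"rotation":[0,0,0],"slide":[0,0,-14],"jaw":0.9},{"rotation":[0,0,0],"slide":[0,0,-16],"jaw":0.9},{"rotation":[0,0,0],"slide":[0,0,-16],"jaw":0.9},{"rotation":[0,0,0],"slide":[0,0,-16],"jaw":0.9}]';python3 - <<'E'
from h import *
o=np.array([.5988,-.0112,0]);a=np.radians(5);X=np.array([np.cos(a),np.sin(a),0]);th=np.radians(27.8);T=.0127
sx=.030-(.008-.008*np.sin(th))/np.cos(th)   # slide centre up-slope from hinge at contact
p=np.array([-.040+sx*np.cos(th)-T*np.sin(th), .040+sx*np.sin(th)+T*np.cos(th)])
print(sx,p); W=o+X*p[0]+[0,0,p[1]];print("final TCP",W.round(4))
goal(W+X*.007+[0,0,.10],5,27.8);goal(W+X*.007+[0,0,.0037+.02],5,27.8)
E
```

```text
clock: 18.9
ee_pos: [0.5175, 0.3296, 0.1711]
tool_rot: [-3.133, 0.223, -0.001]
ft_force: [-0.8, -0.3, -4.6]
gripper_width: 0.0117
0.02517409146602673 [-0.02365459  0.06297504]
final TCP [ 0.5752 -0.0133  0.063 ]
slide [11.25, 32.97, 0.8] rot [0.055, 0.482, -0.225] rows>=7.0
slide [11.25, 32.98, 8.43] rot [0.055, 0.482, -0.225] rows>=7.2
```

```bash
python3 -m crank '[{"rotation":[0.055,0.482,-0.225],"slide":[11.2,33,0.8],"jaw":0.9},{"rotation":[0.055,0.482,-0.225],"slide":[11.2,33,0.8],"jaw":0.9},{"rotation":[0.055,0.482,-0.225],"slide":[11.2,33,0.8],"jaw":0.9},{"rotation":[0.055,0.482,-0.225],"slide":[11.2,33,0.8],"jaw":0.9},{"rotation":[0.055,0.482,-0.225],"slide":[11.2,33,0.8],"jaw":0.9},{"rotation":[0.055,0.482,-0.225],"slide":[11.2,33,0.8],"jaw":0.9},{"rotation":[0.055,0.482,-0.225],"slide":[11.2,33,0.8],"jaw":0.9},{"rotation":[0.055,0.482,-0.225],"slide":[11.2,33,0.8],"jaw":0.9},{"rotation":[0.055,0.482,-0.225],"slide":[11.2,33,0.8],"jaw":0.9},{"rotation":[0.055,0.482,-0.225],"slide":[11.2,33,0.8],"jaw":0.9},{"rotation":[0.055,0.482,-0.225],"slide":[11.2,33,0.8],"jaw":0.9},{"rotation":[0.055,0.482,-0.225],"slide":[11.2,33,0.8],"jaw":0.9}]';python3 - <<'E'
from h import *
s=get_state();c=read_camera("wrist");I=c["img"];np.savez("w8.npz",img=I,ee=s["ee_pos"],rot=s["tool_rot"])
cv2.imwrite("pics/w8.png",cv2.resize(I[150:390,160:480],(800,600))[:,:,::-1])
print(s["qpos"].round(2));a=np.radians(5);X=np.array([np.cos(a),np.sin(a),0]);W=np.array([.5752,-.0133,.063])
goal(W+X*.007+[0,0,.0037+.015],5,27.8)
E
```

```text
clock: 20.1
ee_pos: [0.5812, -0.0111, 0.1625]
tool_rot: [-3.026, -0.136, -0.747]
ft_force: [-0.1, -0.6, -2.9]
gripper_width: 0.012
[-0.33  0.01  2.04  0.31  0.67  0.95]
slide [-3.72, 0.15, 7.2] rot [-0.001, 0.001, 0.002] rows>=1.6
```

View pics/w8.png

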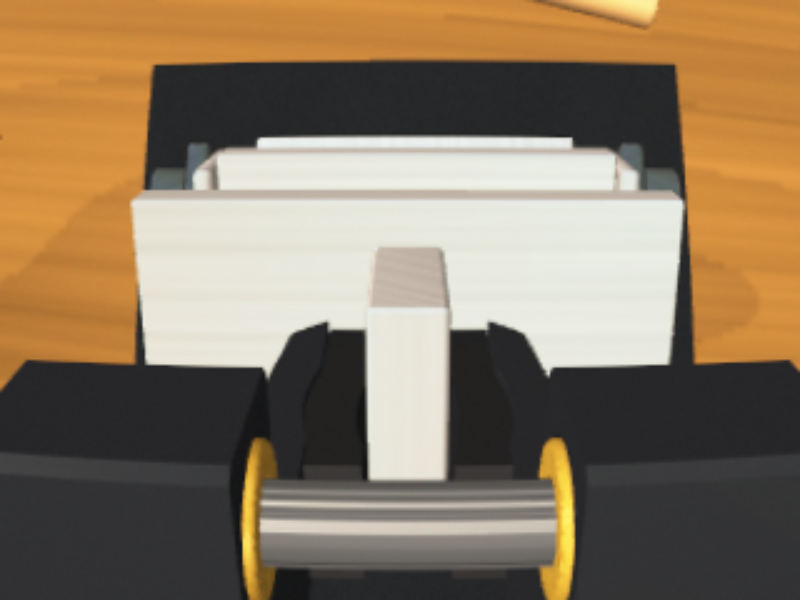

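The view shows the slide held square and parallel to the face. Its uphill rim is at crop y≈202, from x=133 to x=683, just in front of the stage.

```bash
python3 - <<'E'
from h import *
z=np.load("w8.npz");s=dict(ee_pos=z["ee"],tool_rot=z["rot"]);c=read_camera("wrist");R=Ro.from_rotvec(s["tool_rot"])
for p in[(135,204),(408,201),(682,203)]:
    o,d=ray(c,(160+(p[0]+.5)/2.5-.5,150+(p[1]+.5)/2.5-.5),s);o=R.inv().apply(o-s["ee_pos"]);d=R.inv().apply(d)
    print((o+d*(.0047-o[2])/d[2]).round(4))
E
```

```text
[ 0.0288 -0.0481  0.0047]
[ 0.0292 -0.0007  0.0047]
[0.029  0.0468 0.0047]
```

```bash
python3 -m crank '[{"rotation":[0,0,0],"slide":[-1.8,0.15,3.6],"jaw":0.9},{"rotation":[0,0,0],"slide":[-3,0.15,5.8],"jaw":0.9},{"rotation":[0,0,0],"slide":[-3.7,0.15,7.2],"jaw":0.9},{"rotation":[0,0,0],"slide":[-3.7,0.15,7.2],"jaw":0.9},{"rotation":[0,0,0],"slide":[-3.7,0.15,7.2],"jaw":0.9},{"rotation":[0,0,0],"slide":[-3.7,0.15,7.2],"jaw":0.9}]';python3 - <<'E'
from h import *
s=get_state();print(Ro.from_rotvec(s["tool_rot"]).inv().apply(s["ft_force"]).round(1))
a=np.radians(5);X=np.array([np.cos(a),np.sin(a),0]);W=np.array([.5752,-.0133,.063])
for h in(.005,.0):goal(W+X*.007+[0,0,.0037+h],5,27.8)
E
```

```text
clock: 20.8
ee_pos: [0.5836, -0.0131, 0.0836]
tool_rot: [-3.026, -0.136, -0.752]
ft_force: [0.4, 0.6, -2.7]
gripper_width: 0.012
[-0.9 -0.5  2.6]
slide [-0.68, -0.05, 0.98] rot [-0.0, -0.002, 0.003] rows>=0.2
slide [-0.91, -0.05, 1.42] rot [-0.0, -0.002, 0.003] rows>=0.3
```

```bash
python3 -m crank '[{"rotation":[0,0,0.003],"slide":[-0.35,-0.05,0.5],"jaw":0.9},{"rotation":[0,0,0.003],"slide":[-0.6,-0.05,0.9],"jaw":0.9},{"rotation":[0,0,0.003],"slide":[-0.7,-0.05,1.1],"jaw":0.9},{"rotation":[0,0,0.003],"slide":[-0.75,-0.05,1.2],"jaw":0.9},{"rotation":[0,0,0.003],"slide":[-0.75,-0.05,1.2],"jaw":0.9},{"rotation":[0,0,0.003],"slide":[-0.75,-0.05,1.2],"jaw":0.9}]';cat > f.py <<'E'
from h import *
s=get_state();print("tool force",Ro.from_rotvec(s["tool_rot"]).inv().apply(s["ft_force"]).round(1),"torque",Ro.from_rotvec(s["tool_rot"]).inv().apply(s["ft_torque"]).round(2))
a=np.radians(5);X=np.array([np.cos(a),np.sin(a),0]);W=np.array([.5752,-.0133,.063]);e=s["ee_pos"]-W
t=np.radians(27.8);print("from target mm: plate x,z",(1e3*np.array([e@X,e[2]])).round(1),"upslope %.1f normal %.1f lateral %.1f"%(1e3*(e@X*np.cos(t)+e[2]*np.sin(t)),1e3*(-e@X*np.sin(t)+e[2]*np.cos(t)),1e3*(-e[0]*np.sin(a)+e[1]*np.cos(a))))
E
python3 f.py
```

```text
clock: 21.4
ee_pos: [0.5826, -0.0127, 0.0695]
tool_rot: [-3.025, -0.132, -0.752]
ft_force: [-0.0, 1.5, -4.3]
gripper_width: 0.0117
tool force [-1.9 -1.5  3.9] torque [-0.04 -0.5   0.03]
from target mm: plate x,z [7.4 6.5] upslope 9.6 normal 2.2 lateral -0.1
```

```bash
python3 -m crank '[{"rotation":[0,0,0],"slide":[-0.2,0,0.1],"jaw":0.9},{"rotation":[0,0,0],"slide":[-0.4,0,0.15],"jaw":0.9},{"rotation":[0,0,0],"slide":[-0.4,0,0.2],"jaw":0.9},{"rotation":[0,0,0],"slide":[-0.4,0,0.25],"jaw":0.9},{"rotation":[0,0,0],"slide":[-0.4,0,0.25],"jaw":0.9}]';python3 f.py
```

```text
clock: 21.9
ee_pos: [0.5803, -0.013, 0.0654]
tool_rot: [-3.025, -0.132, -0.752]
ft_force: [-0.2, -0.8, -3.5]
gripper_width: 0.0117
tool force [-1.8  0.8  3. ] torque [ 0.04 -0.48  0.01]
from target mm: plate x,z [5.1 2.4] upslope 5.7 normal -0.3 lateral -0.1
```

```bash
python3 -m crank '[{"rotation":[0,0,0],"slide":[0,0,0.05],"jaw":0.9},{"rotation":[0,0,0],"slide":[0,0,0.1],"jaw":0.9},{"rotation":[0,0,0],"slide":[0,0,0.15],"jaw":0.9},{"rotation":[0,0,0],"slide":[0,0,0.15],"jaw":0.9}]';python3 f.py
```

```text
clock: 22.3
ee_pos: [0.5811, -0.0129, 0.0649]
tool_rot: [-3.025, -0.133, -0.753]
ft_force: [-11.7, -1.3, 10.9]
gripper_width: 0.0118
tool force [ -5.3   0.2 -15.2] torque [ 0.1  -1.34  0.02]
from target mm: plate x,z [5.9 1.9] upslope 6.1 normal -1.0 lateral -0.1
```

Contact with the face at about 18 N, within 1 mm of where I expected it. I'll ease off and slide down to the pins.

```bash
python3 -m crank '[{"rotation":[0,0,0],"slide":[0,0,-0.06],"jaw":0.9},{"rotation":[0,0,0],"slide":[-0.2,0,-0.06],"jaw":0.9},{"rotation":[0,0,0],"slide":[-0.4,0,-0.06],"jaw":0.9},{"rotation":[0,0,0],"slide":[-0.5,0,-0.06],"jaw":0.9},{"rotation":[0,0,0],"slide":[-0.5,0,-0.06],"jaw":0.9}]';python3 f.py
```

```text
clock: 22.8
ee_pos: [0.5761, -0.0133, 0.0628]
tool_rot: [-3.025, -0.133, -0.752]
ft_force: [-0.7, -0.5, -2.9]
gripper_width: 0.0116
tool force [-2.   0.4  2.2] torque [ 0.   -0.54 -0.04]
from target mm: plate x,z [ 0.9 -0.2] upslope 0.7 normal -0.6 lateral -0.1
```

```bash
python3 -m crank '[{"rotation":[0,0,0],"slide":[-0.1,0,0],"jaw":0.9},{"rotation":[0,0,0],"slide":[-0.2,0,0],"jaw":0.9},{"rotation":[0,0,0],"slide":[-0.25,0,0],"jaw":0.9},{"rotation":[0,0,0],"slide":[-0.25,0,0],"jaw":0.9}]';python3 f.py
```

```text
clock: 23.2
ee_pos: [0.574, -0.0135, 0.0617]
tool_rot: [-3.025, -0.133, -0.753]
ft_force: [0.7, -0.4, -2.9]
gripper_width: 0.0115
tool force [-0.8  0.4  2.8] torque [-0.01 -0.4   0.04]
from target mm: plate x,z [-1.2 -1.3] upslope -1.7 normal -0.6 lateral -0.1
```

```bash
python3 -m crank '[{"rotation":[0,0,0],"slide":[-0.05,0,0],"jaw":0.9},{"rotation":[0,0,0],"slide":[-0.1,0,0],"jaw":0.9},{"rotation":[0,0,0],"slide":[-0.15,0,0],"jaw":0.9},{"rotation":[0,0,0],"slide":[-0.15,0,0],"jaw":0.9}]';python3 f.py
```

```text
clock: 23.6
ee_pos: [0.5734, -0.0139, 0.0616]
tool_rot: [-3.025, -0.132, -0.755]
ft_force: [3.8, 0.5, -1.9]
gripper_width: 0.0116
tool force [ 2.5 -0.2  3.5] torque [ 0.08  0.21 -0.03]
from target mm: plate x,z [-1.8 -1.4] upslope -2.2 normal -0.4 lateral -0.4
```

The x force rose by about 4 N, so the rim has met the pins. Now I'll press onto the face.

```bash
python3 -m crank '[{"rotation":[0,0,0],"slide":[0,0,0.06],"jaw":0.9},{"rotation":[0,0,0],"slide":[0,0,0.1],"jaw":0.9},{"rotation":[0,0,0],"slide":[0,0,0.13],"jaw":0.9},{"rotation":[0,0,0],"slide":[0,0,0.13],"jaw":0.9},{"rotation":[0,0,0],"slide":[0,0,0.13],"jaw":0.9}]';python3 f.py
```

```text
clock: 24.1
ee_pos: [0.5741, -0.0139, 0.0613]
tool_rot: [-3.025, -0.133, -0.756]
ft_force: [-9.4, -1.4, 13.9]
gripper_width: 0.0117
tool force [ -1.8   0.6 -16.7] torque [ 0.12 -0.85 -0.03]
from target mm: plate x,z [-1.2 -1.7] upslope -1.8 normal -0.9 lateral -0.5
```

```bash
python3 -m crank '[{"rotation":[0,-0.005,0],"slide":[-0.02,0,0.07],"jaw":0.9},{"rotation":[0,-0.01,0],"slide":[-0.02,0,0.07],"jaw":0.9},{"rotation":[0,-0.015,0],"slide":[-0.02,0,0.07],"jaw":0.9},{"rotation":[0,-0.015,0],"slide":[-0.02,0,0.07],"jaw":0.9},{"rotation":[0,-0.015,0],"slide":[-0.02,0,0.07],"jaw":0.9}]';python3 f.py; python3 -c "
from h import *
R=Ro.from_rotvec(get_state()['tool_rot']).as_matrix();print('pitch',np.degrees(np.arcsin(R[2,0])).round(2),'y tilt',np.degrees(R[2,1]).round(2),'yaw',np.degrees(np.arctan2(R[1,0],R[0,0])).round(2))"
```

```text
clock: 24.6
ee_pos: [0.574, -0.0139, 0.0613]
tool_rot: [-3.031, -0.134, -0.734]
ft_force: [-10.2, -0.7, 12.9]
gripper_width: 0.0115
tool force [ -3.2  -0.2 -16.1] torque [ 0.09 -0.64 -0.04]
from target mm: plate x,z [-1.2 -1.7] upslope -1.9 normal -0.9 lateral -0.5
pitch 27.21 y tilt 0.05 yaw 5.09
```

The centre of pressure has moved from near the lower edge to mid-plate (+3 mm), so the slide is flush at a pitch of 27.2°. I'll nudge it back against the pins and ease the push to about 15 N.

```bash
python3 -m crank '[{"rotation":[0,0,0],"slide":[-0.05,0,0.05],"jaw":0.9},{"rotation":[0,0,0],"slide":[-0.1,0,0.05],"jaw":0.9},{"rotation":[0,0,0],"slide":[-0.12,0,0.05],"jaw":0.9},{"rotation":[0,0,0],"slide":[-0.12,0,0.05],"jaw":0.9},{"rotation":[0,0,0],"slide":[-0.12,0,0.05],"jaw":0.9},{"rotation":[0,0,0],"slide":[-0.12,0,0.05],"jaw":0.9}]';python3 f.py; python3 - <<'E'
from h import *
R=Ro.from_rotvec(get_state()['tool_rot']).as_matrix();print('pitch',np.degrees(np.arcsin(R[2,0])).round(2))
c=read_camera("wrist");t=read_camera("top")
o=np.vstack([cv2.resize(c["img"][100:340,160:480],(560,300)) if 0 else cv2.resize(c["img"][150:310,160:480],(600,300)),cv2.resize(t["img"][200:260,260:380],(600,300),interpolation=cv2.INTER_CUBIC)])
cv2.imwrite("pics/fin.png",o[:,:,::-1])
E
```

```text
clock: 25.2
ee_pos: [0.5739, -0.0139, 0.0613]
tool_rot: [-3.031, -0.135, -0.736]
ft_force: [-0.6, 1.8, 7.3]
gripper_width: 0.0116
tool force [ 2.9 -1.8 -6.7] torque [0.39 0.13 0.05]
from target mm: plate x,z [-1.3 -1.7] upslope -2.0 normal -0.9 lateral -0.5
pitch 27.31
```

View pics/fin.png

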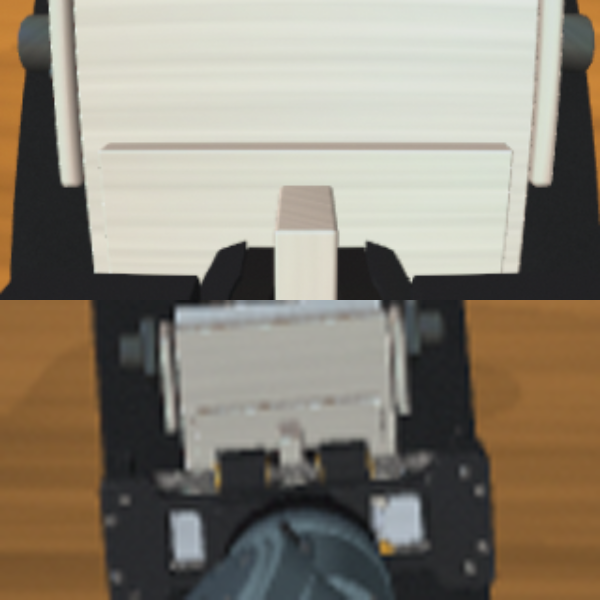

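The slide sits flush and centred on the stage: margins are even, and its upper rim at crop y≈148 is parallel to the stage. The push is now about 10 N with pin contact of about 5 N. I'll raise the push to about 15 N and check that it holds.

```bash
python3 -m crank '[{"rotation":[0,0,0],"slide":[-0.06,0.02,0.07],"jaw":0.9},{"rotation":[0,0,0],"slide":[-0.06,0.02,0.08],"jaw":0.9},{"rotation":[0,0,0],"slide":[-0.06,0.02,0.08],"jaw":0.9},{"rotation":[0,0,0],"slide":[-0.06,0.02,0.08],"jaw":0.9},{"rotation":[0,0,0],"slide":[-0.06,0.02,0.08],"jaw":0.9},{"rotation":[0,0,0],"slide":[-0.06,0.02,0.08],"jaw":0.9},{"rotation":[0,0,0],"slide":[-0.06,0.02,0.08],"jaw":0.9},{"rotation":[0,0,0],"slide":[-0.06,0.02,0.08],"jaw":0.9}]';python3 f.py;python3 -c "
from h import *
for i in range(6):read_camera('top')
R=Ro.from_rotvec(get_state()['tool_rot']).as_matrix();print('pitch',np.degrees(np.arcsin(R[2,0])).round(2))";python3 f.py
```

```text
clock: 26.1
ee_pos: [0.574, -0.0139, 0.0613]
tool_rot: [-3.03, -0.135, -0.738]
ft_force: [-9.1, 0.9, 13.7]
gripper_width: 0.0117
tool force [ -1.6  -1.7 -16.3] torque [ 0.4  -0.4  -0.03]
from target mm: plate x,z [-1.3 -1.7] upslope -1.9 normal -0.9 lateral -0.5
pitch 27.36
tool force [ -0.9  -1.4 -15. ] torque [ 0.39 -0.39  0.04]
from target mm: plate x,z [-1.3 -1.7] upslope -1.9 normal -0.9 lateral -0.5
```

```bash
python3 -c "
from cell import ctrl
print(ctrl.close_job())"; python3 f.py
```

```text
the job is handed in; nothing more can be done
None
the job is handed in; nothing more can be done
```

I put both long pins in the bores, set the slide on the slope against them, and handed the job in at about 26.5 s with the slide still gripped and pressed. The hand-in reports no verdict, so these are my own last checks:

- **Pins:** each met the bore floor at the expected depth, about 12 N for the first and 19 N for the second. A later wrist picture showed both standing in the bores.
- **Flush:** the tool pitch ended at 27.4° (the camera read the slope as 27.8°). The centre of pressure was about 3 mm from mid-plate, and the last picture showed the slide flat on the face.
- **Position:** the slide is about 1 mm off centre and was driven down until it met the pins. The measured pin force fell from about 5 N to near 1 N during the final press. The tool moved back only about 0.1 mm, well inside the 4 mm allowed.
- **Push:** the wrist read 15–16 N along the tool, which I estimate as 18–19 N on the stage once the slide's weight is allowed for. It was steady over the last 0.3 s, and I never saw more than about 20 N.
- **Bystanders:** I saw no sign of contact with the short pin, the tools or the look-alike slides, but I did not measure their positions again at the end.

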